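# Line up painted tiles on the drying plate

## Robot

A 6-joint arm with a two-finger parallel gripper is mounted at the origin on the work surface. World frame = base frame: x ahead of the robot, y to its left, z up, the work surface at z = 0. Lengths are in mm, angles in rad, forces in N, time in s.
With the tool pointing down it reaches from about 350 to 875 mm from the base axis. Payload 15.5 kg.
Tool frame: the origin (TCP) lies at the very end of the fingers, on their centre line; the grasp point (between the pads) lies 19 mm behind it; z points along the fingers, y is the line along which they close (so a half turn about z gives the same grasp; the last joint's range is limited). The gripper opens to 85 mm and grips with 20 to 120 N. Pads are 22 mm wide; open, the fingers measure 114 mm over their backs; the gripper's body (76 mm by 85 mm) begins 54 mm behind the grasp point. The pads swing forward as they close: fully open they stand 13 mm farther back than shut.
Start: joints at [-1.28, 0.494, 1.345, -0, 1.302, -0.096], TCP at [235.189, -579.062, 231.277] pointing down, gripper open.
Joint ranges: [-2.91, 2.91], [-0.82, 2.16], [0.22, 2.67], [-1.22, 4.37], [0.12, 2.79], [-3.08, 3.08]. Speed limits (rad/s): [1.89, 1.89, 2.57, 3.01, 3.01, 3.01].

## Interface

Orientations are given as a unit quaternion [w, x, y, z].
In Python, from cell import arm gives the robot as it stands.
- The arm moves only by the shell command python3 -m creep 'ROWS' [FORCE]. ROWS is JSON, a list of rows, each a list of 7 numbers: the opening, from 0 (shut) to 1 (fully open), then the shift along the tool's x, y, z in m, then the turn, a rotation vector about the tool's x, y, z in degrees. A call has 1 to 12 rows; each row shifts and turns the commanded pose from where the row before left it, along the tool's axes as they then stand; what a row does not reach is not made up. A row lasts 1/10 s, in which the tool goes at most 50 mm and 8.59 degrees, less where a joint would pass 70% of its speed; a pose out of reach is approached as far as the arm can. A call with a gripper value outside its range is refused whole. The fingers move at their own pace and stop on an object; FORCE is the grip in N (left out, the last holds). Time passes only in rows, so rows that do not move let the fingers close. It gives the time, the measured TCP pose, the force and the opening at its end, in the units of the state.
- arm.observe(): the state, without advancing time (a new reading comes with each control period).
- arm.snapshot(name): name is "side" or "top"; returns a dict with "image" (420x560x3 uint8, blue, green, red), "range_z" (420x560 float32, mm along the optical axis (not along the pixel's ray), 0 where there is no reading), "mtx" (3x3 intrinsics, pixels), "dist" ([k1, k2, p1, p2, k3] as OpenCV has them; the pictures are not rectified), "rvec" (rotation vector, rad) and "tvec" (3), from world to camera coordinates, as OpenCV has them. Camera axes: x right, y down, z forward; pixel columns grow to the right and rows downward; lengths in mm; the calibration is good to about 2 mm. A picture is of the moment at which its call begins.
- arm.job_done(): hands the job in, once; it reports no verdict.
The state is a dict: "time_s": time; "joints": joint angles; "joint_velocities": joint speeds; "joint_torque": joint torques, N m; "tool_pos": TCP position; "tool_rot": TCP orientation; "ft_force": force on the tool from outside, world axes, zero at the start; "moment": the same for the moment, N m; "width": opening from 0.0 (shut) to 1.0 (fully open).
Only numpy, scipy, OpenCV 4.12 (cv2) and the standard library are available. Lean on these libraries where they do the work, as an engineer would, in place of code of your own. Each camera call takes 0.05 s, during which the arm holds its last target. There are 200 camera calls.

## Task

Get the three painted tiles ready to dry: straighten them, in any order, into one even row lying flat on the dark drying plate, centred between its two yellow lines with their long sides along the lines and a gap of about 2 cm between neighbours. Set the plate's dial to the green mark, with its orange pointer pointing straight at it. Leave the jar, the cup and the vase alone.

Things in the scene. Friction and masses are not known exactly. Their poses are not given: they have to be found in the camera images.
- plate: fixed electric drying plate, 30 mm high. Its dark metal top, 220 mm (x) by 430 mm (y), is centred on the origin, which lies on the table; a white control panel 110 mm long continues it at the -y end, level with the top, carrying the dial. Its y axis runs along the row.
- lane (a point): middle of the lane between the two yellow lines, on the plate's top (30 mm above the plate's origin). The lines run along y, 420 mm long, 4 mm wide, centred at x = -37 and +37 mm. Same axes as the plate.
- tile_red: painted ceramic tile, white with a red flower and borders, 55 x 90 x 12 mm (x, y, z), about 130 g. Origin: centre of its underside; y along its 90 mm length, z up. It lies flat on the drying plate (its underside 30 mm above the table).
- tile_blue: painted ceramic tile, white with a blue flower and borders, 55 x 90 x 12 mm (x, y, z), about 130 g. Origin: centre of its underside; y along its 90 mm length, z up. It lies flat on the drying plate (its underside 30 mm above the table).
- tile_green: painted ceramic tile, white with a green flower and borders, 55 x 90 x 12 mm (x, y, z), about 130 g. Origin: centre of its underside; y along its 90 mm length, z up. It lies flat on the drying plate (its underside 30 mm above the table).
- dial (a joint): angle of the dial, a black knob on the white panel, turning about the vertical; it grows clockwise seen from above, 0 to 4.71 rad, and stays where it is left. The orange pointer points straight at the green mark at 2.356 rad; it then points along the plate's +x. At value v the pointer's direction is turned 2.356 - v anticlockwise from the plate's +x.
- dial_grip (a point): on the dial's axis, 65 mm above the plate's origin height, the height to grip at (at plate x 0, y -270 mm). The grip is an upright bar 60 mm long, 14 mm thick and 34 mm high, its top 10 mm above this point and its foot, a disc of radius 34 mm, 22 mm below it. The point turns with the dial: its -x axis is the pointer's direction, so the bar lies along its x.
- mark (a point): centre of the green mark on the panel's top, 16 x 8 mm, 56 mm from the dial's axis.
- glaze_jar: loose amber glaze jar with white lid, radius 34, height 85 mm; origin: centre of its underside. Leave alone.
- cup: loose white cup, radius 38, height 75 mm; origin: centre of its underside. Leave alone.
- vase: loose blue vase, radius 45, height 145 mm; origin: centre of its underside. Leave alone.
Things that resemble listed ones, but are neither listed nor needed, are in the scene too. What is shaped like the tile_red but brown or pink is not meant.

How it is judged:
By the outcome, as a careful person would: the job done as asked, in the order asked, and still so for the second after the job is handed in, with the robot touching nothing.
It also fails if it takes over 58 s, if anything falls off the work surface, if the arm or the gripper's body presses on something with over 40 N, if the wrist force passes 120 N, or if a joint passes its speed limit or range.

## Working session

There is one attempt and no reset: what is moved stays moved. The work goes in short steps, Python scripts to look and compute and a shell command to move; the robot and the scene stay as the last step left them, time stands still between calls to the robot, and variables do not carry over. Pictures are saved under pics/ and viewed, on a budget of 10 in all, crops included, one or two more only if the job needs it, and the job is handed in when it is done.

```bash
ls; mkdir -p pics
python3 - <<'E'
from cell import arm
import cv2,numpy as np,pickle
d={}
for n in("top","side"):
    s=arm.snapshot(n);d[n]=s;cv2.imwrite(f"pics/{n}0.png",s["image"])
    R=cv2.Rodrigues(s["rvec"])[0];print(n,(-R.T@s["tvec"].reshape(3)).round(0),R[2].round(2))
pickle.dump(d,open("s0.pkl","wb"))
o=arm.observe();print(o["tool_pos"],o["tool_rot"],o["width"],o["time_s"])
E
```

```text
pics
top [ 313.   62. 1198.] [ 0.22  0.   -0.98]
side [ 11. 924. 858.] [ 0.41 -0.67 -0.62]
[ 235.09574941 -578.7644255   230.78242859] [-5.18850426e-04  9.81453714e-01  1.91698550e-01 -6.43774584e-05] 0.9996860457278204 0.1
```

View pics/top0.png

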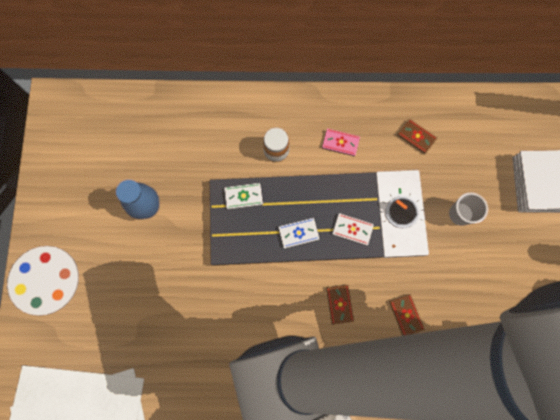

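View pics/side0.png

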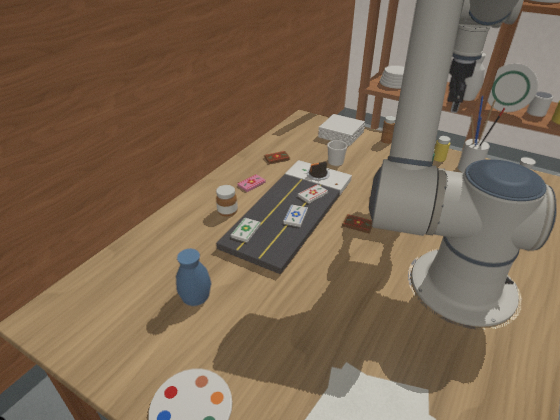

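Top view: the green tile is at (243,195), blue at (298,233) and red at (353,229), all on the dark plate. The dial is at (403,211) and the green mark at (400,190). The pink tile (341,142) and brown tiles (417,136), (340,304), (407,315) are off the plate and are decoys.

```bash
cat > h.py <<'E'
import cv2,numpy as np
def ray(s,px,z):
    p=cv2.undistortPoints(np.float64(px).reshape(-1,1,2),s["mtx"],s["dist"]).reshape(-1,2)
    R=cv2.Rodrigues(s["rvec"])[0];c=-R.T@s["tvec"].reshape(3)
    d=np.c_[p,np.ones(len(p))]@R
    return (c+d*((z-c[2])/d[:,2])[:,None])[:,:2]
def plate(s):
    hsv=cv2.cvtColor(s["image"],cv2.COLOR_BGR2HSV)
    m=cv2.inRange(hsv,(20,110,100),(32,255,255));m[:170]=0;m[270:]=0;m[:,:205]=0;m[:,385:]=0
    ys,xs=np.nonzero(m)
    return ray(s,np.c_[xs,ys],30)
def tiles(s,box=(205,378,170,270)):
    im=s["image"];hsv=cv2.cvtColor(im,cv2.COLOR_BGR2HSV);out={}
    x0,x1,y0,y1=box
    dark=cv2.inRange(im,(0,0,0),(85,85,85))|cv2.inRange(hsv,(18,110,60),(32,255,255))
    w=cv2.inRange(hsv,(0,0,135),(179,70,255));k=np.zeros_like(w);k[y0:y1,x0:x1]=w[y0:y1,x0:x1]
    k=cv2.morphologyEx(k,cv2.MORPH_CLOSE,np.ones((3,3)))
    for c in cv2.findContours(k,cv2.RETR_EXTERNAL,cv2.CHAIN_APPROX_NONE)[0]:
        if cv2.contourArea(c)<250: continue
        mm=np.zeros_like(w);cv2.drawContours(mm,[cv2.convexHull(c)],-1,255,-1)
        px=hsv[(mm>0)&(hsv[...,1]>120)];h=np.median(px[:,0]) if len(px) else -1
        P=ray(s,c.reshape(-1,2),42).astype(np.float32)
        (cx,cy),wh,a=cv2.minAreaRect(P)
        if wh[0]<wh[1]: a-=90
        out[h]=(np.array([cx,cy]),np.round(wh),(a+180)%180,c)
    return out
E
cat > m.py <<'E'
import pickle,sys
from h import *
s=pickle.load(open("s0.pkl","rb"))["top"]
Y=plate(s);c=Y.mean(0);u=np.linalg.svd(Y-c)[2][0] if 0 else np.linalg.svd((Y-c),full_matrices=False)[2][0]
u=u*np.sign(u[1]);n=np.array([u[1],-u[0]])
d=(Y-c)@n;print(len(Y),"line offs",np.median(d[d>0]),np.median(d[d<0]))
for g in(d>0,d<0):
    f=cv2.fitLine(Y[g].astype(np.float32),cv2.DIST_HUBER,0,.01,.01).ravel();print(f[:2]*np.sign(f[1]),f[2:],((Y[g]-c)@u).min(),((Y[g]-c)@u).max())
for z,v in tiles(s).items():print(z,v[0].round(1),v[1],v[2],cv2.boundingRect(v[3]))
hsv=cv2.cvtColor(s["image"],cv2.COLOR_BGR2HSV)
for nm,lo,hi,z in(("green",(40,90,40),(85,255,255),30),("orange",(3,150,120),(18,255,255),75)):
    m=cv2.inRange(hsv,lo,hi);k=np.zeros_like(m);k[180:250,380:425]=m[180:250,380:425]
    ys,xs=np.nonzero(k);print(nm,len(xs),xs.mean(),ys.mean(),ray(s,np.c_[xs,ys],z).mean(0))
    if nm=="orange":print(ray(s,np.c_[xs,ys],z).min(0),ray(s,np.c_[xs,ys],z).max(0),cv2.fitLine(ray(s,np.c_[xs,ys],z).astype(np.float32),2,0,.01,.01).ravel())
# white panel
w=cv2.inRange(hsv,(0,0,150),(179,60,255));k=np.zeros_like(w);k[160:265,375:435]=w[160:265,375:435]
C=max(cv2.findContours(k,0,1)[0],key=cv2.contourArea);r=cv2.minAreaRect(ray(s,C.reshape(-1,2),30).astype(np.float32));print("panel",r)
# dark plate
b=cv2.inRange(s["image"],(0,0,0),(75,75,75))
cr=s["image"][165:270,200:435];cv2.imwrite("pics/c0.png",cv2.resize(cr,None,fx=3.4,fy=3.4,interpolation=2))
E
python3 m.py
```

```text
712 line offs 25.006974396454464 -34.387915605839844
[-0.05501932  0.99848527] [598.7449     -4.3923507] -220.20087059302008 197.0721979474607
[-0.05384554  0.9985493 ] [518.9483   89.08624] -212.71131085528282 205.89250415177105
112.0 [516.9  18.5] [58. 93.] 104.83372116088867 (279, 218, 41, 31)
3.0 [ 528.3 -115.8] [93. 58.] 72.46446228027344 (333, 213, 41, 32)
63.0 [610.6 158.4] [59. 93.] 98.14428997039795 (224, 183, 39, 26)
green 1 400.0 191.0 [ 629.27654245 -239.73389289]
orange 51 401.3333333333333 204.0 [ 584.35359635 -229.85359348]
[ 574.41106425 -243.34278116] [ 594.3306245  -217.15279462] [   0.595485     0.8033664  584.3536    -229.85359  ]
panel ((573.7391357421875, -241.92257690429688), (222.36001586914062, 111.2164077758789), 3.2340950965881348)
```

View pics/c0.png

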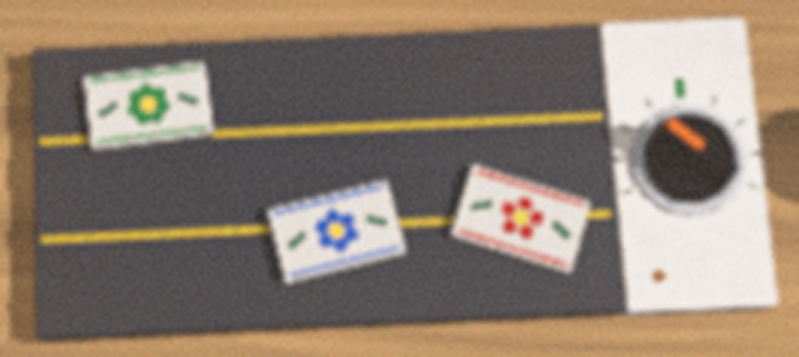

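Estimated plate origin is about (559.6, 27.7) with yaw +3.1°. In plate coordinates: red (-39,-142) at yaw -20.7°, blue (-43,-7) at 11.7°, green (58,128) at 5°. Target y values are -110, 0 and +110. The pointer is about 50° anticlockwise of the mark. I'll start with the red tile.

```bash
cat > to.py <<'E'
# usage: to.py X Y Z YDIR_DEG -> shift in present tool axes, turn about tool z
import sys,numpy as np
from cell import arm
from scipy.spatial.transform import Rotation as Ro
x,y,z,a=map(float,sys.argv[1:5]);o=arm.observe();q=o["tool_rot"]
R=Ro.from_quat([q[1],q[2],q[3],q[0]]).as_matrix()
print("pos",o["tool_pos"].round(1) if hasattr(o["tool_pos"],"round") else o["tool_pos"],"tilt z",R[:,2].round(3),"w",o["width"],"t",o["time_s"])
cur=np.degrees(np.arctan2(R[1,1],R[0,1]));t=(cur-a+90)%180-90
print("ydir",cur.round(2),"turn z",t.round(2),"shift mm",(R.T@(np.array([x,y,z])-o["tool_pos"])).round(1))
c=np.radians(t);s=R.T@(np.array([x,y,z])-o["tool_pos"]);print("shift if turned first",(Ro.from_euler('z',-t,degrees=True).apply(s)).round(1))
E
python3 -m creep '[[1,0.037,-0.0265,0,0,0,0],[1,0.037,-0.0265,0,0,0,0],[1,0.037,-0.0265,0,0,0,0],[1,0.037,-0.0265,0,0,0,0],[1,0.037,-0.0265,0,0,0,0],[1,0.037,-0.0265,0,0,0,0],[1,0.037,-0.0265,0,0,0,0],[1,0.037,-0.0265,0,0,0,0],[1,0.037,-0.0265,0,0,0,0],[1,0.037,-0.0265,0,0,0,0],[1,0.037,-0.0265,0,0,0,0],[1,0.037,-0.0265,0,0,0,0]]' 40
python3 to.py 528.3 -115.8 80 -17.5
```

```text
time_s: 1.3
tool_pos: [527.5, -115.5, 231.1]
tool_rot: [-0.0, 0.981, 0.192, -0.0]
ft_force: [1.6, -0.5, -0.1]
width: 1.007
pos [ 527.5 -115.5  231.1] tilt z [-0.  0. -1.] w 1.0068585726152284 t 1.3
ydir -67.89 turn z -50.39 shift mm [  0.7   0.6 151.1]
shift if turned first [ -0.    0.9 151.1]
```

```bash
python3 -m creep '[[1,0.0007,0.0006,0.025,0,0,-8.4],[1,0,0,0.025,0,0,-8.4],[1,0,0,0.025,0,0,-8.4],[1,0,0,0.025,0,0,-8.4],[1,0,0,0.025,0,0,-8.4],[1,0,0,0.025,0,0,-8.4],[1,0,0,0.025,0,0,0],[1,0,0,0.015,0,0,0],[1,0,0,0.007,0,0,0]]' 40
python3 - <<'E'
from cell import arm
import cv2
s=arm.snapshot("side");cv2.imwrite("pics/s1.png",cv2.resize(s["image"][160:270,210:380],None,fx=4.5,fy=4.5,interpolation=2))
E
```

```text
time_s: 2.2
tool_pos: [526.9, -117.4, 32.8]
tool_rot: [-0.001, 0.806, 0.591, -0.001]
ft_force: [0.9, -0.1, -0.3]
width: 1.001
```

View pics/s1.png

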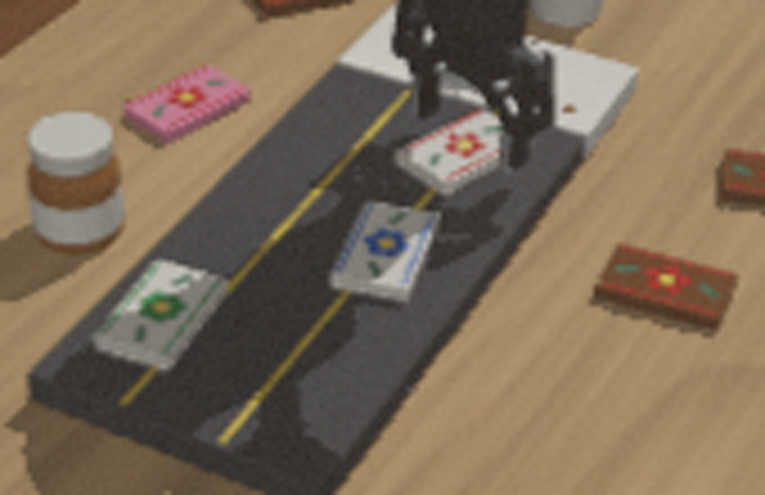

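The fingers straddle the red tile at (465,145) in this crop and clear the other tiles, so I'm closing.

```bash
python3 -m creep '[[0,0,0,0,0,0,0],[0,0,0,0,0,0,0],[0,0,0,0,0,0,0],[0,0,0,0,0,0,0],[0,0,0,0,0,0,0],[0,0,0,0,0,0,0]]' 40
python3 to.py 528.3 -115.8 34 -17.5
```

```text
time_s: 2.85
tool_pos: [528.3, -117.8, 35.5]
tool_rot: [0.001, 0.806, 0.591, 0.001]
ft_force: [-2.5, 0.9, 8.3]
width: 0.62
pos [ 528.3 -117.8   35.5] tilt z [ 0.002 -0.001 -1.   ] w 0.6198101447711021 t 2.85
ydir -17.5 turn z 0.0 shift mm [ 1.9 -0.6  1.5]
shift if turned first [ 1.9 -0.6  1.5]
```

```bash
python3 -m creep '[[0,0,0,-0.004,0,0,0],[0,0,0,-0.004,0,0,0],[0,0.015,0.009,0,0,0,0],[0,0.0145,0.0085,0,0,0,0],[0,0.014,0.008,0,0,0,0],[0,0,0,0,0,0,-6.9],[0,0,0,0,0,0,-6.9],[0,0,0,0,0,0,-6.8],[0,0,0,0,0,0,0]]' 40
python3 to.py 565.7 -84 36 3.1
python3 - <<'E'
from cell import arm
import cv2
s=arm.snapshot("side");cv2.imwrite("pics/s2.png",cv2.resize(s["image"][160:270,210:380],None,fx=4.5,fy=4.5,interpolation=2))
E
```

```text
time_s: 3.75
tool_pos: [565.8, -83.0, 42.1]
tool_rot: [-0.0, 0.687, 0.727, 0.0]
ft_force: [-0.7, 0.4, -1.4]
width: 0.619
pos [565.8 -83.   42.1] tilt z [-0.  0. -1.] w 0.6188487827938854 t 3.75
ydir 3.29 turn z 0.19 shift mm [-1.  -0.2  6.1]
shift if turned first [-1.  -0.2  6.1]
```

View pics/s2.png

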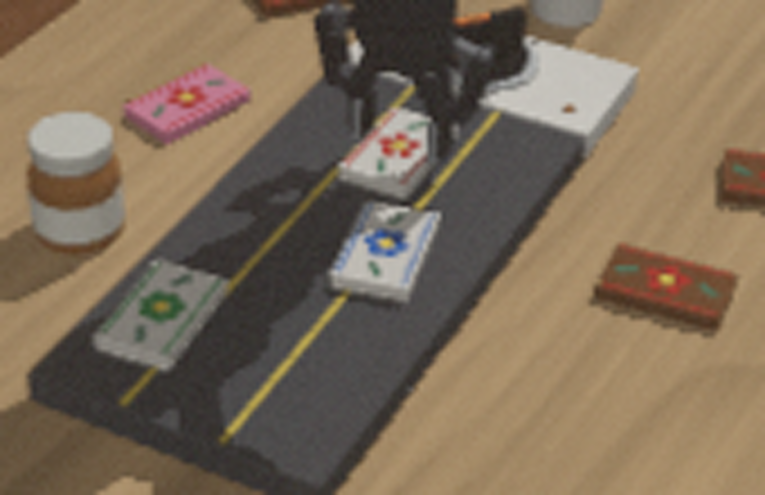

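```bash
python3 -m creep '[[0,-0.001,0,0.003,0,0,0.2],[0,0,0,0.0035,0,0,0],[0,0,0,0,0,0,0],[1,0,0,0,0,0,0],[1,0,0,0,0,0,0],[1,0,0,0,0,0,0],[1,0,0,0,0,0,0],[1,0,0,0,0,0,0]]' 40
```

```text
time_s: 4.6
tool_pos: [565.2, -84.8, 35.8]
tool_rot: [-0.0, 0.689, 0.725, -0.0]
ft_force: [0.0, 0.3, 0.7]
width: 0.999
```

```bash
python3 -m creep '[[1,0,0,-0.03,0,0,0],[1,0,0,-0.03,0,0,0],[1,0.035,-0.0145,0,0,0,0],[1,0.035,-0.0145,0,0,0,0],[1,0.035,-0.014,0,0,0,0],[1,0,0,0,0,0,-6],[1,0,0,0,0,0,-5.7],[1,0,0,0,0,0,0]]' 40;python3 to.py 516.9 18.5 34 14.8
```

```text
time_s: 5.4
tool_pos: [516.9, 18.1, 95.9]
tool_rot: [0.0, 0.611, 0.792, 0.0]
ft_force: [0.2, -0.3, -0.2]
width: 0.999
pos [516.9  18.1  95.9] tilt z [ 0. -0. -1.] w 0.998515050757918 t 5.4
ydir 14.74 turn z -0.06 shift mm [ 0.4  0.1 61.9]
shift if turned first [ 0.4  0.1 61.9]
```

```bash
python3 -m creep '[[1,0.0004,0,0.03,0,0,0],[1,0,0,0.02,0,0,0],[1,0,0,0.011,0,0,0],[1,0,0,0,0,0,0],[0,0,0,0,0,0,0],[0,0,0,0,0,0,0],[0,0,0,0,0,0,0],[0,0,0,0,0,0,0],[0,0,0,0,0,0,0],[0,0,0,0,0,0,0]]' 40;python3 to.py 516.9 18.5 34 14.8
```

```text
time_s: 6.4
tool_pos: [517.4, 18.2, 36.0]
tool_rot: [0.001, 0.612, 0.791, 0.0]
ft_force: [-1.3, -0.4, 12.4]
width: 0.616
pos [517.4  18.2  36. ] tilt z [ 0.002 -0.    -1.   ] w 0.616488793886572 t 6.4
ydir 14.59 turn z -0.21 shift mm [ 0.5 -0.4  2. ]
shift if turned first [ 0.5 -0.4  2. ]
```

```bash
python3 -m creep '[[0,0,0,-0.004,0,0,0],[0,0,0,-0.004,0,0,0],[0,-0.001,0.015,0,0,0,0],[0,-0.001,0.0145,0,0,0,0],[0,0,0.014,0,0,0,0],[0,0,0,0,0,0,6],[0,0,0,0,0,0,5.7],[0,0,0,0,0,0,0],[0,0,0,0,0,0,0]]' 40;python3 to.py 559.6 27.7 36 3.1
```

```text
time_s: 7.3
tool_pos: [559.5, 27.3, 43.1]
tool_rot: [0.0, 0.688, 0.726, 0.0]
ft_force: [-0.2, 0.6, -1.6]
width: 0.624
pos [559.5  27.3  43.1] tilt z [ 0. -0. -1.] w 0.6236565095036938 t 7.3
ydir 3.08 turn z -0.02 shift mm [0.4 0.1 7.1]
shift if turned first [0.4 0.1 7.1]
```

```bash
python3 -m creep '[[0,0,0,0.0035,0,0,0],[0,0,0,0.0035,0,0,0],[0,0,0,0,0,0,0],[1,0,0,0,0,0,0],[1,0,0,0,0,0,0],[1,0,0,0,0,0,0],[1,0,0,0,0,0,0],[1,0,0,0,0,0,0],[1,0,0,-0.03,0,0,0],[1,0,0,-0.03,0,0,0]]' 40
```

```text
time_s: 8.3
tool_pos: [558.8, 27.3, 95.9]
tool_rot: [-0.001, 0.689, 0.725, -0.001]
ft_force: [1.0, 0.8, 0.2]
width: 0.998
```

```bash
python3 -m creep '[[1,0.032,0.0145,0,0,0,0],[1,0.032,0.0145,0,0,0,0],[1,0.032,0.0145,0,0,0,0],[1,0.032,0.0145,0,0,0,0],[1,0,0,0,0,0,-5],[1,0,0,0,0,0,0]]' 40;python3 to.py 610.6 158.4 35 8.1
python3 - <<'E'
from cell import arm
import cv2,pickle
s=arm.snapshot("top");pickle.dump(s,open("s1.pkl","wb"));cv2.imwrite("pics/c3.png",cv2.resize(s["image"][120:270,190:435],None,fx=3.2,fy=3.2,interpolation=2))
E
```

```text
time_s: 8.9
tool_pos: [610.8, 158.9, 95.5]
tool_rot: [-0.0, 0.655, 0.755, -0.0]
ft_force: [0.2, -0.4, 0.1]
width: 1.0
pos [610.8 158.9  95.5] tilt z [-0. -0. -1.] w 0.9996642540003929 t 8.9
ydir 8.1 turn z -0.0 shift mm [-0.4 -0.3 60.5]
shift if turned first [-0.4 -0.3 60.5]
```

View pics/c3.png

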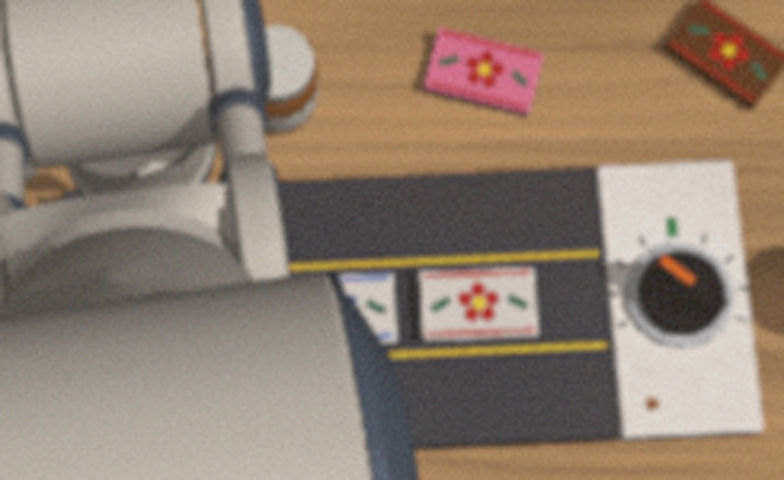

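Red and blue now lie in the lane, with red centred at crop (478,303). Next is green.

```bash
python3 -m creep '[[1,-0.0004,0,0.03,0,0,0],[1,0,0,0.02,0,0,0],[1,0,0,0.010,0,0,0],[1,0,0,0,0,0,0],[0,0,0,0,0,0,0],[0,0,0,0,0,0,0],[0,0,0,0,0,0,0],[0,0,0,0,0,0,0],[0,0,0,0,0,0,0],[0,0,0,0,0,0,0]]' 40;python3 to.py 610.6 158.4 34 8.1
```

```text
time_s: 9.95
tool_pos: [611.6, 157.7, 37.4]
tool_rot: [0.001, 0.657, 0.754, 0.001]
ft_force: [-2.5, -0.6, 10.8]
width: 0.611
pos [611.6 157.7  37.4] tilt z [ 0.002  0.    -1.   ] w 0.611423501199971 t 9.95
ydir 7.89 turn z -0.21 shift mm [ 0.9 -0.9  3.4]
shift if turned first [ 0.9 -0.9  3.4]
```

```bash
python3 -m creep '[[0,0,0,-0.004,0,0,0],[0,0,0,-0.004,0,0,0],[0,-0.0035,-0.015,0,0,0,0],[0,-0.003,-0.015,0,0,0,0],[0,-0.003,-0.015,0,0,0,0],[0,-0.003,-0.0145,0,0,0,0],[0,0,0,0,0,0,5],[0,0,0,0,0,0,0],[0,0,0,0,0,0,0]]' 40;python3 to.py 553.6 137.5 36 3.1
```

```text
time_s: 10.85
tool_pos: [554.3, 137.2, 44.1]
tool_rot: [0.0, 0.688, 0.726, 0.0]
ft_force: [0.4, 0.5, -1.4]
width: 0.6
pos [554.3 137.2  44.1] tilt z [ 0.001  0.    -1.   ] w 0.6003678827374742 t 10.85
ydir 3.03 turn z -0.07 shift mm [ 0.3 -0.7  8.1]
shift if turned first [ 0.3 -0.7  8.1]
```

Lower, release, rise, then go toward the dial, which leaves the row visible.

```bash
python3 -m creep '[[0,0,-0.0005,0.0035,0,0,0],[0,0,0,0.004,0,0,0],[0,0,0,0,0,0,0],[1,0,0,0,0,0,0],[1,0,0,0,0,0,0],[1,0,0,0,0,0,0],[1,0,0,0,0,0,0],[1,0,0,0,0,0,0],[1,0,0,-0.03,0,0,0],[1,0,0,-0.035,0,0,0]]' 40
```

```text
time_s: 11.85
tool_pos: [552.3, 136.9, 100.9]
tool_rot: [-0.001, 0.689, 0.725, -0.001]
ft_force: [1.4, 0.7, 0.1]
width: 1.002
```

```bash
python3 -m creep '[[1,-0.038,0,-0.005,0,0,0],[1,-0.038,0,-0.005,0,0,0],[1,-0.038,0,0,0,0,0],[1,-0.038,0,0,0,0,0],[1,-0.038,0,0,0,0,0],[1,-0.038,0,0,0,0,0],[1,-0.038,0,0,0,0,0],[1,-0.038,0,0,0,0,0],[1,-0.038,0,0,0,0,0],[1,-0.038,0,0,0,0,0],[1,0,0,0,0,0,0]]' 40
python3 to.py 574.3 -241.9 50 -36.6
python3 - <<'E'
from cell import arm
import cv2,pickle
from h import *
s=arm.snapshot("top");pickle.dump(s,open("s2.pkl","wb"));cv2.imwrite("pics/c4.png",cv2.resize(s["image"][150:270,190:435],None,fx=3.2,fy=3.2,interpolation=2))
O=np.array([559.6,27.7]);u=np.array([-.0544,.9985]);n=np.array([.9985,.0544])
for h,v in tiles(s).items():d=v[0]-O;print(h,"plate",(d@n).round(1),(d@u).round(1),v[1],"yaw",round(v[2]-93.1,1))
E
```

```text
time_s: 12.95
tool_pos: [572.8, -247.0, 111.2]
tool_rot: [0.001, 0.69, 0.724, -0.0]
ft_force: [-0.4, 0.3, 0.3]
width: 0.999
pos [ 572.8 -247.   111.2] tilt z [ 0.001 -0.002 -1.   ] w 0.9992697308148606 t 12.95
ydir 2.72 turn z 39.32 shift mm [ 5.1  1.7 61.2]
shift if turned first [ 5.  -1.9 61.2]
66.0 plate -0.9 135.1 [54. 40.] yaw -91.7
-1 plate -8.7 -48.5 [252. 321.] yaw -2.6
```

View pics/c4.png

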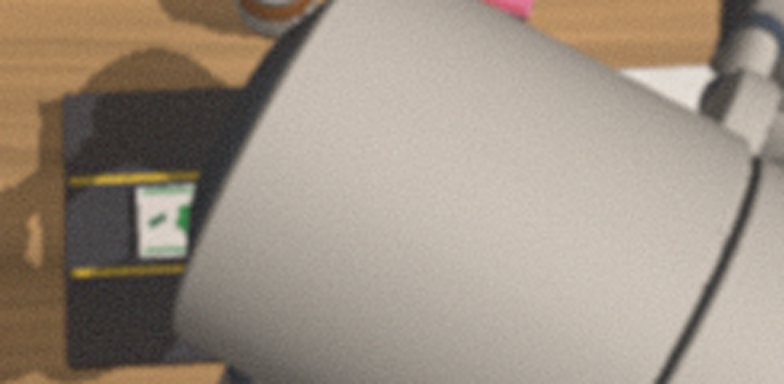

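The forearm hides the row; only the left end of the green tile shows, at crop (165,220). I'll do the dial now and check the row afterwards.

```bash
python3 -m creep '[[1,0.005,0.0017,0,0,0,8],[1,0,0,0,0,0,8],[1,0,0,0,0,0,8],[1,0,0,0,0,0,8],[1,0,0,0,0,0,7.3],[1,0,0,0.025,0,0,0],[1,0,0,0.025,0,0,0],[1,0,0,0.011,0,0,0],[1,0,0,0,0,0,0]]' 40
python3 to.py 574.3 -241.9 50 -36.6
```

```text
time_s: 13.9
tool_pos: [573.1, -236.3, 49.0]
tool_rot: [-0.001, 0.892, 0.451, -0.001]
ft_force: [0.2, -0.4, 0.6]
width: 0.998
pos [ 573.1 -236.3   49. ] tilt z [-0.003  0.001 -1.   ] w 0.9979775875289151 t 13.9
ydir -36.36 turn z 0.24 shift mm [-3.8  4.3 -1. ]
shift if turned first [-3.8  4.3 -1. ]
```

```bash
python3 -m creep '[[1,-0.0038,0.0043,0,0,0,0],[1,0,0,0,0,0,0],[0,0,0,0,0,0,0],[0,0,0,0,0,0,0],[0,0,0,0,0,0,0],[0,0,0,0,0,0,0],[0,0,0,0,0,0,0],[0,0,0,0,0,0,0],[0,0,0,0,0,0,0],[0,0,0,0,0,0,0],[0,0,0,0,0,0,0]]' 40
python3 to.py 574.3 -241.9 50 -36.6
```

```text
time_s: 15.0
tool_pos: [575.2, -243.0, 50.5]
tool_rot: [0.0, 0.893, 0.451, 0.0]
ft_force: [-1.5, 0.5, 5.3]
width: 0.155
pos [ 575.2 -243.    50.5] tilt z [ 0. -0. -1.] w 0.15536434533277696 t 15.0
ydir -36.39 turn z 0.21 shift mm [ 0.3 -1.3  0.5]
shift if turned first [ 0.3 -1.3  0.5]
```

```bash
python3 -m creep '[[0,0,0,0,0,0,7],[0,0,0,0,0,0,7],[0,0,0,0,0,0,7],[0,0,0,0,0,0,7],[0,0,0,0,0,0,7],[0,0,0,0,0,0,7],[0,0,0,0,0,0,7],[0,0,0,0,0,0,1.5],[0,0,0,0,0,0,0],[0,0,0,0,0,0,0]]' 40
python3 to.py 574.3 -241.9 50 -86.9
```

```text
time_s: 16.0
tool_pos: [574.9, -242.5, 50.4]
tool_rot: [-0.0, 1.0, 0.027, -0.0]
ft_force: [-1.5, 4.3, 8.1]
width: 0.155
pos [ 574.9 -242.5   50.4] tilt z [-0.     0.001 -1.   ] w 0.15513085246146588 t 16.0
ydir -86.9 turn z -0.0 shift mm [-0.6 -0.6  0.4]
shift if turned first [-0.6 -0.6  0.4]
```

Aligned. Next: release, rise, and back off toward the start (-y) to clear the view.

```bash
python3 -m creep '[[1,0,0,0,0,0,0],[1,0,0,0,0,0,0],[1,0,0,0,0,0,0],[1,0,0,0,0,0,0],[1,0,0,0,0,0,0],[1,0,0,0,0,0,0],[1,0,0,-0.03,0,0,0],[1,0,0,-0.04,0,0,0],[1,0,0,-0.045,0,0,0],[1,0,0,-0.045,0,0,0],[1,0,0,0,0,0,0]]' 40
```

```text
time_s: 17.1
tool_pos: [577.7, -244.3, 216.7]
tool_rot: [0.002, 1.0, 0.027, 0.004]
ft_force: [0.7, -0.7, -0.7]
width: 1.001
```

```bash
python3 -m creep '[[1,-0.02,0.025,0,0,0,0],[1,-0.028,0.03,0,0,0,0],[1,-0.028,0.03,0,0,0,0],[1,-0.028,0.03,0,0,0,0],[1,-0.028,0.03,0,0,0,0],[1,-0.028,0.03,0,0,0,0],[1,-0.028,0.03,0,0,0,0],[1,-0.028,0.03,0,0,0,0],[1,-0.028,0.03,0,0,0,0],[1,-0.02,0.03,0,0,0,0],[1,-0.02,0.02,0,0,0,0],[1,0,0,0,0,0,0]]' 40
cat > chk.py <<'E'
from cell import arm
import cv2,pickle,sys
from h import *
s=arm.snapshot("top");pickle.dump(s,open("s3.pkl","wb"));cv2.imwrite(sys.argv[1],cv2.resize(s["image"][150:270,195:435],None,fx=3.3,fy=3.3,interpolation=2))
O=np.array([559.6,27.7]);u=np.array([-.0544,.9985]);n=np.array([.9985,.0544])
for h,v in tiles(s).items():d=v[0]-O;print(h,"plate",(d@n).round(1),(d@u).round(1),v[1],"yaw",round(v[2]-93.1,1))
hsv=cv2.cvtColor(s["image"],cv2.COLOR_BGR2HSV);m=cv2.inRange(hsv,(3,150,120),(18,255,255));k=np.zeros_like(m);k[180:235,380:425]=m[180:235,380:425]
ys,xs=np.nonzero(k);P=ray(s,np.c_[xs,ys],75);f=cv2.fitLine(P.astype(np.float32),2,0,.01,.01).ravel();print("pointer",np.degrees(np.arctan(f[1]/f[0]))-3.1,P.mean(0)-[574.5,-242])
Y=plate(s);c=(Y-O)@n;print("lines",np.median(c[c>0]),np.median(c[c<0]),len(c))
E
python3 chk.py pics/c5.png
```

```text
time_s: 18.3
tool_pos: [306.1, -575.4, 209.7]
tool_rot: [0.0, 1.0, 0.026, -0.0]
ft_force: [0.7, -0.5, -0.1]
width: 0.998
64.0 plate -1.2 110.6 [58. 93.] yaw 0.2
112.0 plate -1.4 -0.0 [58. 93.] yaw 0.1
3.0 plate -1.5 -110.3 [58. 93.] yaw 0.5
pointer 3.9499888 [13.43093449  1.38498265]
lines 37.079640169240456 -36.81699320858779 1064
```

View pics/c5.png

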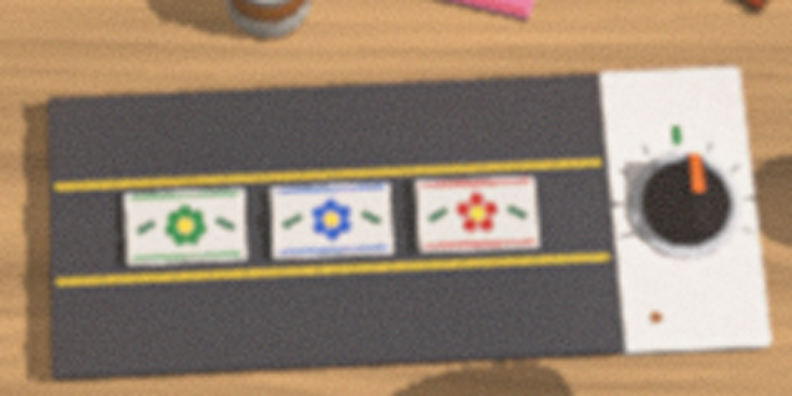

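```bash
cat > ptr.py <<'E'
from cell import arm
import pickle
from h import *
for n in("top","side"):
    A=[];P=[]
    for i in range(3):
        s=arm.snapshot(n);h=cv2.cvtColor(s["image"],cv2.COLOR_BGR2HSV)
        m=cv2.inRange(h,(2,130,90),(20,255,255))
        c=cv2.projectPoints(np.float64([[574.5,-242,75]]),s["rvec"],s["tvec"],s["mtx"],s["dist"])[0].ravel().astype(int)
        k=np.zeros_like(m);r=22 if n=="top" else 16;sl=np.s_[c[1]-r:c[1]+r,c[0]-r:c[0]+r];k[sl]=m[sl]
        k=cv2.morphologyEx(k,cv2.MORPH_OPEN,np.ones((2,2)))
        N,L,S,C=cv2.connectedComponentsWithStats(k);j=1+S[1:,4].argmax()
        ys,xs=np.nonzero(L==j);b=s["image"].astype(float);w=np.clip(b[ys,xs,2]-b[ys,xs,0],0,None)
        Q=ray(s,np.c_[xs,ys],75);mu=np.average(Q,0,w);v=np.linalg.eigh(np.cov(Q.T,aweights=w))[1][:,1]
        A.append(np.degrees(np.arctan(v[1]/v[0]))-3.1);P.append(mu)
    print(n,len(xs),np.round(A,1),np.mean(P,0).round(1),Q.min(0).round(),Q.max(0).round())
cr=s["image"][c[1]-40:c[1]+40,c[0]-50:c[0]+50];cv2.imwrite("pics/d1.png",cv2.resize(cr,None,fx=7,fy=7,interpolation=2))
E
python3 ptr.py
```

```text
top 52 [-1.1 -0.9 -0.9] [ 586.6 -242.1] [ 572. -249.] [ 600. -238.]
side 14 [-0.1 -0.5  0.1] [ 587.7 -236.5] [ 574. -240.] [ 599. -229.]
```

View pics/d1.png

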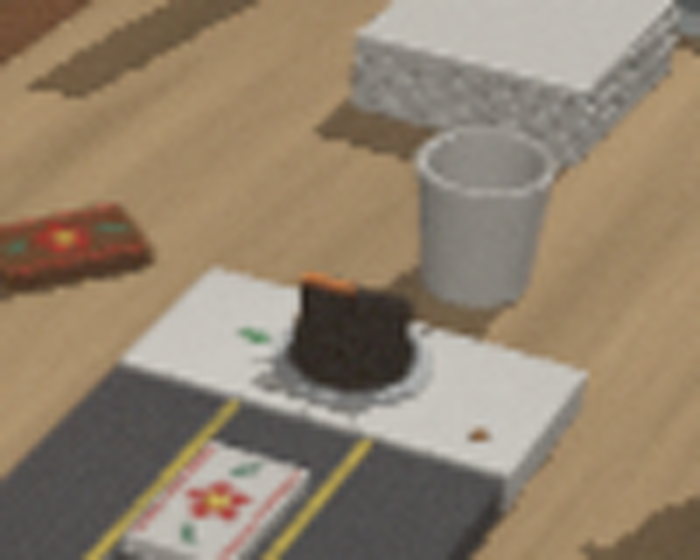

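The weighted fits put the pointer within about 1° of the mark in both views, and the tiles are in an even row, so I'm handing in.

```bash
python3 -c "
from cell import arm
print(arm.job_done(), arm.observe()['time_s'])"
```

```text
the job is handed in; nothing more can be done
the job is handed in; nothing more can be done
```

The job is handed in: the red, blue and green tiles lie in one row in the lane, and the dial is set to the green mark. I gripped and placed each tile in turn, then turned the dial 50.5° clockwise and backed the arm off, touching nothing. The clock stood at 18.3 s after the last move.

**Tiles:** in the last top view they sit at y ≈ -110, 0 and +111 mm, so the gaps are about 20 mm. Yaw is within 0.5°. They measure about 1.4 mm off the lane's centre in x; some of that may be the camera seeing the tiles' near sides.

**Dial:** the checks disagreed slightly. A first rough fit of a few orange pixels put the pointer +4° from the mark. The gripper held the bar at exactly the mark's direction, and colour-weighted fits gave about -1° in the top view and 0° in the side view. I took the pointer to be on the mark.

**Jar, cup and vase:** I never went near the cup or the vase, and passed closest to the jar when gripping the green tile. I did not measure their positions afterwards. The cup looked upright in the last side picture and the jar, partly in view, looked undisturbed in the last top picture. The vase was in neither picture.

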